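Centre the rocking egg cup on its serving stand

ROBOT

A 7-joint arm with a two-finger parallel gripper is mounted at the origin on a cart in front of the work surface, level with it; the furniture and walls round the work are solid. World frame = base frame: x ahead of the robot, y to its left, z up, the work surface at z = 0. Lengths are in m, angles in rad, forces in N, time in s.
With the tool pointing down it reaches from about 0.4 to 0.85 m from the base axis. Payload 10.4 kg.
Tool frame: the origin (TCP) lies between the finger pads; the fingertips stand tip_extent ahead of it and the grasp point (between the pads) lies 2 mm behind it (tip_extent is the distance from the TCP to the fingertips, in m); z points along the fingers, y is the direction in which the jaws open and shut (so a half turn about z gives the same grasp; the last joint's range is limited). The gripper opens to 87 mm and grips with 3 to 60 N. Pads are 19 mm wide; open, the fingers measure 117 mm over their backs; the gripper's body (75 mm by 190 mm) begins 51 mm behind the grasp point.
Start: joints at [1.197, 0.332, -0.065, 1.46, 0.022, 1.35, -0.088], TCP at [0.215, -0.587, 0.24] pointing down, gripper open.
Joint ranges: [-2.6, 2.6], [-0.5, 2.12], [-1.47, 1.34], [0.16, 2.42], [-1.27, 4.41], [0.06, 2.06], [-2.6, 2.6]. Speed limits (rad/s): [2.22, 2.22, 2.79, 2.79, 3.14, 3.14, 3.14].

INTERFACE

Orientations are given as a unit quaternion [x, y, z, w].
In Python, from bench import read_state, camera, camera_params, close_job, tip_extent gives the robot as it stands. The module is installed in compiled form; this text tells all that it offers.
- The arm moves only by the tool send_rows, never from a script. Its argument "steps" is a list of rows, each a list of 7 numbers: the turn, a rotation vector about the tool's x, y, z in degrees, then the shift along the tool's x, y, z in m, then the gripper's target within -1 to 1 (shut at 1, half-way at 0, fully open at -1). In form: [[ax, ay, az, x, y, z, jaw], ...]. A call has exactly 10 rows; each row shifts and turns the pose as measured when the row begins, along the tool's axes as they then stand; what a row does not reach is not made up. A row lasts 1/10 s, in which the tool goes at most 50 mm and 8.59 degrees, less where a joint would pass 70% of its speed; a pose out of reach is approached as far as the arm can. A call with a gripper value outside its range is refused whole. The fingers move at their own pace and stop on an object; "force" is the grip in N (left out, the last holds). Time passes only in rows, so rows that do not move let the fingers close, or fill a call up. It gives the time, the measured TCP pose, the force and the opening at its end, in the units of the state.
- read_state(): the state, without advancing time (a new reading comes with each control period).
- camera(name): name is "scene" or "side" or "wrist"; returns (picture, depth): 480x640x3 uint8, blue, green, red; 480x640 float32, m along the optical axis (not along the pixel's ray), 0 where there is no reading.
- camera_params(name): a dict with "camera_matrix" (3x3 intrinsics, pixels), "dist" ([k1, k2, p1, p2, k3] as OpenCV has them; the pictures are not rectified), "world_from_camera" (4x4, takes a point from camera to world coordinates). Camera axes: x right, y down, z forward; pixel columns grow to the right and rows downward; lengths in m; the calibration is good to about 2 mm. A picture is of the moment at which its call begins: read the wrist's pose just before it. camera_params takes no time and is no camera call; for the wrist camera it gives the pose at the moment of the call.
- close_job(): hands the job in, once; it reports no verdict.
The state is a dict: "time": time; "joint_positions": joint angles; "joint_vel": joint speeds; "joint_torque": joint torques, N m; "ee_pos": TCP position; "eef_rot": TCP orientation; "ft_force": force on the tool from outside, world axes, zero at the start; "torque": the same for the moment, N m; "width": finger opening in m.
Only numpy, scipy, OpenCV 4.12 (cv2) and the standard library are available. Lean on these libraries where they do the work, as an engineer would, in place of code of your own. Each camera call takes 0.05 s, during which the arm holds its last target.

TASK

The empty egg cup has been put down off-centre on its little round wooden stand, and it rocks on its rounded foot. Nudge it to the middle of the stand with light taps of the fingertips, without pinching it or picking it up, tipping it over or knocking it off, and leave it standing there upright and still. Leave the things around it where they are.

Things in the scene. Friction and masses are not known exactly. Their poses are not given: they have to be found in the camera images.
- egg_cup: white ceramic egg cup, round, 48 mm high, 0.12 kg. Widest at its foot: a 44 mm disc, upright-sided 3 to 10 mm above the underside; 16 mm stem; bowl 40 mm at the rim. Underside flat only 10 mm across, rising 1.4 mm to the edge: it rocks up to 5 degrees and rights itself. Friction about 0.6: slides if pushed at the foot, can tip if pushed at the rim. Origin: centre of the underside; z up.
- stand: round dark wooden stand, 96 mm across its flat top, 36 mm high, a flush lighter disc (46 mm across) marking the middle; it does not shift. Origin: centre of its underside, 36 mm below the middle of the top. Beware on the way: a 263 mm high kettle stands fast at the far left, centred 0.73 m ahead and 0.39 m left of the robot, up to 0.24 m across; pass clear of it.
- timer: round white kitchen timer with a red knob, 62 mm across, 46 mm high; origin at the centre of its underside. Bystander.
- ramekin: white ramekin, 69 mm across, 38 mm high, nearer the robot on the right; origin at the centre of its underside. Bystander.
- espresso_cup: white espresso cup with a handle, 62x88 mm, 50 mm high, on the right; origin at its underside, in the middle of its length with the handle. Bystander.
- salt_shaker: glass salt shaker with a grey top, 44 mm across, 90 mm high, behind the stand on the left; origin at the centre of its underside. Bystander.
- teaspoon: steel teaspoon, 132x26 mm, 9 mm high, lying near the front edge; origin at its middle, x along its length. Bystander.
Not all that is in view belongs to the job. What is shaped like the egg_cup but blue is not meant.

How it is judged:
At the end, for the whole second after the job is handed in: the middle of the egg cup's underside lies within 7 mm of the middle of the stand's top, and the cup stands upright (within 4 degrees) on the stand, at rest and untouched (horizontal distance between egg_cup and stand below 0.007 m and angle between egg_cup's own z axis and vertical below 0.07 rad and z of egg_cup in the frame of stand between 0.033 and 0.04 m and linear speed of egg_cup below 0.01 m/s).
It fails at once if the egg cup is tipped by more than 20 degrees (angle between egg_cup's own z axis and vertical above 0.35 rad).
It fails at once if the egg cup is picked up (more than 10 mm off the stand) (z of egg_cup in the frame of stand above 0.046 m).
It fails at once if the egg cup drops off the stand (z of egg_cup in the frame of stand below 0.03 m).
It fails at once if the egg cup is knocked or squeezed with more than 5 N (contact force between the fingers and egg_cup above 5 N).
It fails at once if one of the things around is moved by more than 20 mm (distance of any of timer, ramekin, espresso_cup, salt_shaker, teaspoon from where it was at the start of the episode above 0.02 m).
It also fails if it takes over 58 s, if anything falls off the work surface, if the arm or the gripper's body presses on something with over 40 N, if the wrist force passes 120 N, or if a joint passes its speed limit or range.

## Working session

There is one attempt and no reset: what is moved stays moved. The work goes in short steps, Python scripts to look and compute and a tool call to move; the robot and the scene stay as the last step left them, time stands still between calls to the robot, and variables do not carry over. Pictures are saved under pics/ and viewed, and the job is handed in when it is done.

Besides the shell and the picture viewer there is one more tool, called by a JSON object that holds its "api" and its "payload", one argument or row to a line. send_rows: Moves the arm, as the interface text tells. Its arguments: {"type":"object","properties":{"steps":{"type":"array"},"force":{"type":"number"}},"required":["steps"]}

```bash
mkdir -p pics; cat > h.py <<'E'
import numpy as np, cv2
from bench import *
def ray(name,uv,P=None):
    P=P or camera_params(name);K=np.array(P["camera_matrix"]);d=np.array(P["dist"]);T=np.array(P["world_from_camera"])
    q=cv2.undistortPoints(np.array(uv,float).reshape(-1,1,2),K,d).reshape(-1,2)
    r=np.c_[q,np.ones(len(q))]@T[:3,:3].T
    return T[:3,3],r
def plane(name,uv,z,P=None):
    o,r=ray(name,uv,P); return o+r*((z-o[2])/r[:,2])[:,None]
def proj(name,X,P=None):
    P=P or camera_params(name);K=np.array(P["camera_matrix"]);d=np.array(P["dist"]);T=np.linalg.inv(np.array(P["world_from_camera"]))
    return cv2.projectPoints(np.array(X,float).reshape(-1,3),cv2.Rodrigues(T[:3,:3])[0],T[:3,3],K,d)[0].reshape(-1,2)
E
python3 - <<'E'
from h import *
s=read_state();print(s, tip_extent if not callable(tip_extent) else tip_extent())
for n in["scene","side","wrist"]:
    P=camera_params(n);print(n,np.round(P["world_from_camera"],3).tolist(),np.round(P["camera_matrix"],1).tolist())
    im,d=camera(n);cv2.imwrite(f"pics/{n}0.png",im);np.save(f"{n}0.npy",d)
E
```

```text
{'time': 0.0, 'joint_positions': array([ 1.19738107,  0.33287251, -0.06469439,  1.46094807,  0.02161615,
        1.34990866, -0.08849382]), 'joint_vel': array([0.00015251, 0.00028976, 0.00193945, 0.00052059, 0.00076154,
       0.00079133, 0.00136065]), 'joint_torque': array([ 1.12519635e-04, -6.23256111e+01,  2.47344375e-02, -3.89899564e+01,
       -6.13058545e-02,  3.98005592e-02,  9.87357021e-05]), 'ee_pos': array([ 0.21464957, -0.58659079,  0.2387503 ]), 'eef_rot': array([ 9.84653000e-01,  1.74522066e-01, -1.67401764e-04, -7.00556365e-04]), 'ft_force': array([ 0.31579879, -0.34111246, -0.19996339]), 'torque': array([ 0.02849053, -0.00742494, -0.01908477]), 'width': 0.08684400677153713} 0.017
scene [[-0.734, -0.372, 0.569, 0.081], [-0.68, 0.409, -0.609, 0.43], [-0.007, -0.833, -0.553, 0.535], [0.0, 0.0, 0.0, 1.0]] [[442.2, 0.0, 318.2], [0.0, 442.2, 243.0], [0.0, 0.0, 1.0]]
side [[-0.999, -0.024, 0.039, 0.497], [-0.045, 0.403, -0.914, 0.767], [0.006, -0.915, -0.403, 0.422], [0.0, 0.0, 0.0, 1.0]] [[482.3, 0.0, 307.6], [0.0, 482.3, 239.5], [0.0, 0.0, 1.0]]
wrist [[0.343, -0.897, -0.28, 0.292], [-0.939, -0.328, -0.102, -0.559], [-0.0, 0.298, -0.955, 0.383], [0.0, 0.0, 0.0, 1.0]] [[335.8, 0.0, 323.5], [0.0, 335.8, 237.5], [0.0, 0.0, 1.0]]
```

View pics/scene0.png

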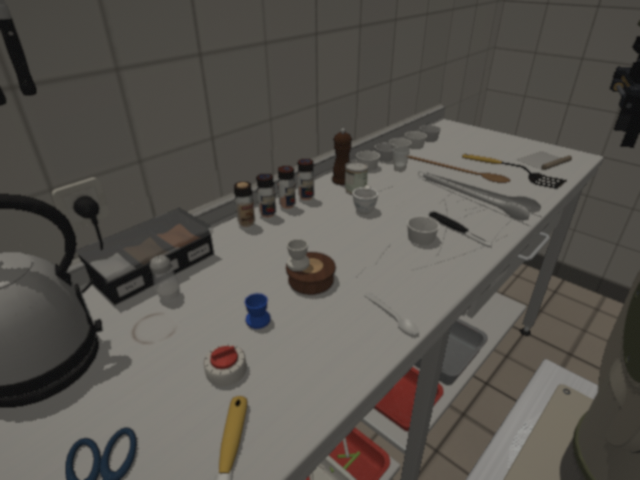

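View pics/side0.png

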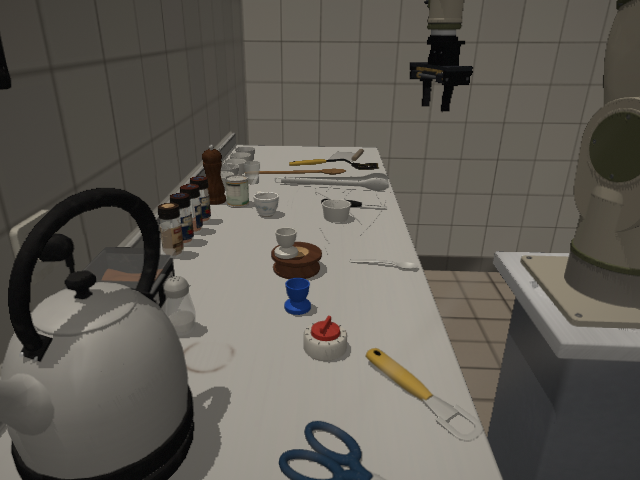

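View pics/wrist0.png

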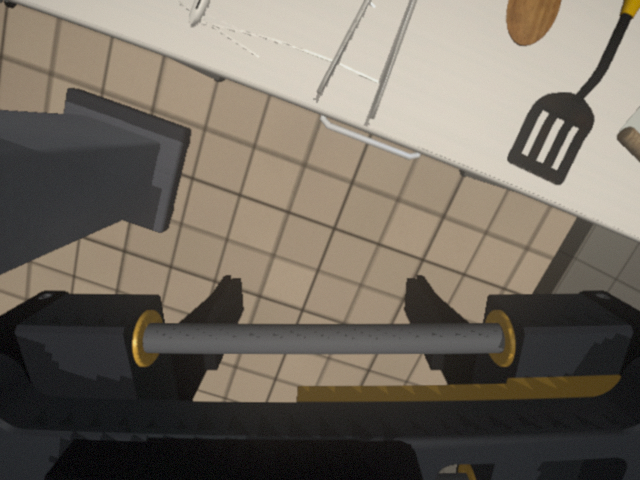

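Three things could be taken for the egg cup:
- the white cup on the stand, at scene (298,255) and side (286,242)
- the blue look-alike at scene (257,310)
- the white espresso cup at scene (365,200)

By the description I choose the white cup on the dark stand, and I'll check it in a close crop.

```bash
python3 - <<'E'
from h import *
a=cv2.imread("pics/scene0.png")[230:300,270:350];b=cv2.imread("pics/side0.png")[215:285,258:338]
f=lambda x:cv2.resize(x,None,fx=5,fy=5,interpolation=cv2.INTER_CUBIC)
cv2.imwrite("pics/crop0.png",np.hstack([f(a),f(b)]))
for n,uv in [("scene",[[312,266],[225,362],[423,232],[365,200],[168,295],[370,297],[412,330]]),("side",[[297,252],[325,345],[336,210],[266,205],[180,330],[352,261],[416,267]])]:
    print(n,np.round(plane(n,uv,0.03)[:,:2],3).tolist())
E
```

```text
scene [[0.556, -0.06], [0.488, 0.198], [0.464, -0.309], [0.645, -0.341], [0.685, 0.173], [0.419, -0.062], [0.321, -0.043]]
side [[0.552, -0.06], [0.496, 0.23], [0.476, -0.295], [0.644, -0.319], [0.7, 0.205], [0.449, -0.028], [0.336, -0.01]]
```

View pics/crop0.png

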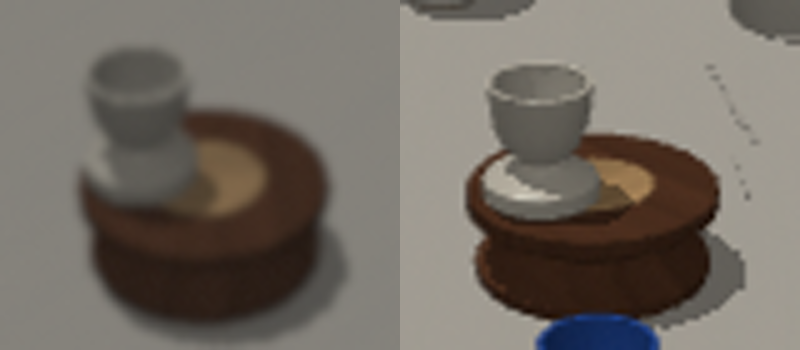

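The crop confirms it: a white cup on the wooden stand, offset to the left and back of the light disc, away from the robot. Now I'll measure it.

```bash
cat > meas.py <<'E'
from h import *
from scipy.optimize import least_squares
def circ(X,r):
    f=lambda p:np.hypot(*(X-p).T)-r
    return least_squares(f,X.mean(0),loss="soft_l1",f_scale=.001)
E
python3 - <<'E'
from meas import *
for n,R in [("scene",(225,300,265,350)),("side",(220,285,255,335))]:
    im=cv2.imread(f"pics/{n}0.png");hsv=cv2.cvtColor(im,cv2.COLOR_BGR2HSV)
    m=np.zeros(im.shape[:2],np.uint8);r0,r1,c0,c1=R
    sat=hsv[...,1]
    m[r0:r1,c0:c1]=((sat>90)&(hsv[...,0]<25))[r0:r1,c0:c1]*255
    cv2.imwrite(f"pics/m_{n}.png",cv2.resize(m[r0:r1,c0:c1],None,fx=6,fy=6,interpolation=0))
    ys,xs=np.nonzero(m);print(n,xs.min(),xs.max(),ys.min(),ys.max())
    # lighter disc
    v=hsv[...,2]; 
    print(np.unique(v[m>0]//10,return_counts=True))
E
```

```text
scene 287 333 253 293
(array([ 3,  4,  5,  6,  7,  8,  9, 10, 11, 12], dtype=uint8), array([ 26, 452, 103, 430,  36,  41,  23,  28,  54,  42]))
side 272 321 242 278
(array([ 3,  4,  5,  6,  7,  8,  9, 10, 11, 12, 13, 14, 15, 16],
      dtype=uint8), array([ 70, 553,  81, 110, 284,  22,  36,   3,   2,   6,  11,  14,  26,
         4]))
```

```bash
python3 - <<'E'
from meas import *
f=lambda o,L:[[o[0]+x/5,o[1]+y/5] for x,y in L]
for n,o,S,C in [("scene",(269.9,229.9),[(210,110),(270,120),(310,150),(328,185),(318,220),(285,245),(220,258),(150,248)],[(82,168),(95,192),(115,205),(140,208),(165,204),(188,190),(198,165)]),
 ("side",(257.9,214.9),[(67,190),(320,190),(200,134),(260,141),(295,160),(305,218),(260,236),(190,243),(130,236)],[(83,185),(203,185),(90,200),(110,214),(145,221),(180,214),(197,202)])]:
    s=circ(plane(n,f(o,S),.036)[:,:2],.048); c=circ(plane(n,f(o,C),.040)[:,:2],.022)
    print(n,s.x,np.abs(s.fun).max(),c.x,np.abs(c.fun).max(),c.x-s.x)
E
```

```text
scene [ 0.55185357 -0.05183952] 0.0036510047024633716 [ 0.56980672 -0.03645315] 0.0013674532931030117 [0.01795315 0.01538637]
side [ 0.55204521 -0.04704703] 0.002977259841944156 [ 0.56928968 -0.03196776] 0.0018662260289874985 [0.01724447 0.01507927]
```

```bash
python3 - <<'E'
from h import *
for n,L in [("scene",{"bottleR":(306,165),"bottleL":(244,187),"mill":(342,135),"salt":(160,262),"blue":(257,302),"spicebox":(205,235)}),("side",{"blue":(297,287),"bottle":(169,212),"salt":(178,283)})]:
    d=np.load(f"{n}0.npy")
    for k,(u,v) in L.items():
        o,r=ray(n,[(u,v)]);print(n,k,np.round(o+r[0]*d[v,u],3))
E
```

```text
scene bottleR [ 0.779 -0.276  0.103]
scene bottleL [ 0.79  -0.094  0.108]
scene mill [ 0.783 -0.414  0.14 ]
scene salt [0.704 0.164 0.088]
scene blue [0.55  0.082 0.035]
scene spicebox [0.76  0.037 0.059]
side blue [0.544 0.076 0.031]
side bottle [ 0.797 -0.08   0.098]
side salt [0.706 0.172 0.087]
```

{"api": "send_rows", "payload": {
  "steps": [
    [0,0,0,0.038,-0.028,0,0.45],
    [0,0,0,0.038,-0.028,0,0.45],
    [0,0,0,0.038,-0.028,0,0.45],
    [0,0,0,0.038,-0.028,0,0.45],
    [0,0,0,0.038,-0.028,0,0.45],
    [0,0,0,0.038,-0.028,0,0.45],
    [0,0,0,0.038,-0.028,0,0.45],
    [0,0,0,0.038,-0.028,0,0.45],
    [0,0,0,0.038,-0.028,0,0.45],
    [0,0,0,0.038,-0.028,0,0.45]
  ],
  "force": 3
}}

```text
time: 1.15
ee_pos: [0.4792, -0.1847, 0.2356]
eef_rot: [0.986, 0.168, -0.002, -0.001]
ft_force: [1.1, -0.5, -0.5]
width: 0.025
```

{"api": "send_rows", "payload": {
  "steps": [
    [0,0,0,0.035,-0.024,0,0.45],
    [0,0,0,0.035,-0.024,0,0.45],
    [0,0,0,0.035,-0.024,0,0.45],
    [0,0,0,0.035,-0.024,0,0.45],
    [0,0,0,0.03,-0.02,0,0.45],
    [0,0,-8.5,0,0,0,0.45],
    [0,0,-8.5,0,0,0,0.45],
    [0,0,-8.5,0,0,0,0.45],
    [0,0,-8.5,0,0,0,0.45],
    [0,0,-8.5,0,0,0,0.45]
  ]
}}

```text
time: 2.15
ee_pos: [0.6062, -0.0009, 0.2322]
eef_rot: [0.854, 0.52, -0.002, -0.004]
ft_force: [0.4, -0.3, 0.5]
width: 0.024
```

```bash
python3 -c "
from h import *
s=read_state();print(s['joint_positions'],s['ee_pos'])
print(R) if 0 else None
from scipy.spatial.transform import Rotation as Q
print(Q.from_quat(s['eef_rot']).as_matrix())"
```

```text
[ 0.44660636  0.37470292 -0.66502806  1.48879131  0.22668549  1.36526709
 -0.71074135] [ 0.60616475 -0.00089386  0.23220216]
[[ 4.60214052e-01  8.87770641e-01 -8.14343523e-03]
 [ 8.87807937e-01 -4.60191527e-01  4.56336572e-03]
 [ 3.03682213e-04 -9.32993146e-03 -9.99956429e-01]]
```

{"api": "send_rows", "payload": {
  "steps": [
    [0,0,8.0,0,0,0,0.45],
    [0,0,8.0,0,0,0,0.45],
    [0,0,5.5,0,0,0,0.45],
    [0,0,0,-0.033,0,0,0.45],
    [0,0,0,-0.033,0,0,0.45],
    [0,0,0,-0.033,0,0,0.45],
    [0,0,0,-0.033,0,0,0.45],
    [0,0,0,0,0,0,0.45],
    [0,0,0,0,0,0,0.45],
    [0,0,0,0,0,0,0.45]
  ]
}}

```text
time: 3.15
ee_pos: [0.5016, -0.0901, 0.2291]
eef_rot: [0.937, 0.35, -0.005, -0.006]
ft_force: [0.4, -0.9, -0.0]
width: 0.024
```

```bash
python3 - <<'E'
from h import *
from scipy.spatial.transform import Rotation as Q
s=read_state();print(s['joint_positions'],s['ee_pos'],s['width'])
print(Q.from_quat(s['eef_rot']).as_matrix().round(4))
P=camera_params("wrist");im,d=camera("wrist");cv2.imwrite("pics/w1.png",im);np.save("w1.npy",d);import pickle;pickle.dump(P,open("w1.pkl","wb"))
E
```

```text
[ 0.62854716  0.13812463 -0.57965479  1.7387537   0.07199533  1.30189473
 -0.82220671] [ 0.50157025 -0.09013052  0.22912278] 0.024027361019663067
[[ 0.7547  0.6559 -0.0138]
 [ 0.656  -0.7547  0.0068]
 [-0.0059 -0.0142 -0.9999]]
```

View pics/w1.png

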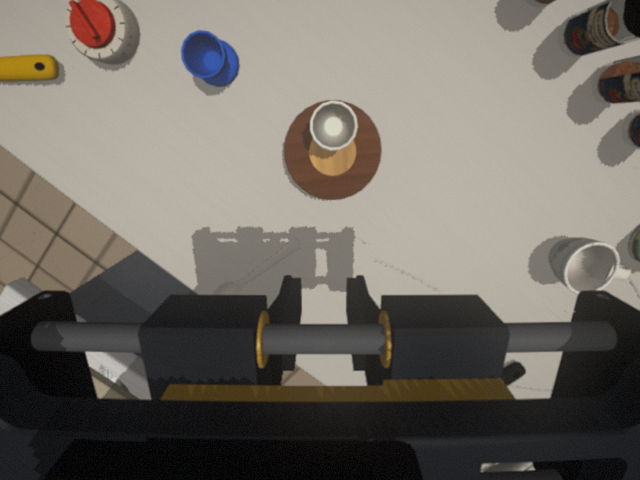

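The wrist view shows the stand at (332,150), with the cup rim at (333,125) and the light disc below it. Next I'll measure from this view.

```bash
cat > wm.py <<'E'
from meas import *
from scipy.spatial.transform import Rotation as Q
def wm(im,P,guess,show=None):
    "guess: stand middle world xy"
    n="wrist"
    c=proj(n,[[*guess,.036]],P)[0]
    hsv=cv2.cvtColor(im,cv2.COLOR_BGR2HSV)
    yy,xx=np.mgrid[:480,:640]; near=np.hypot(xx-c[0],yy-c[1])<75
    wood=((hsv[...,1]>70)&((hsv[...,0]<20)|(hsv[...,0]>170))&near).astype(np.uint8)
    k,l,st,_=cv2.connectedComponentsWithStats(wood); 
    wood=(l==1+st[1:,4].argmax()).astype(np.uint8)
    hull=cv2.convexHull(np.argwhere(wood)[:,::-1].astype(np.int32))
    cs=max(cv2.findContours(wood,0,cv2.CHAIN_APPROX_NONE)[0],key=len)[:,0].astype(float)
    X=plane(n,cs,.036,P)[:,:2]
    s=circ(X,.0477)
    for _ in range(4):
        keep=np.abs(np.hypot(*(X-s.x).T)-.0477)<.003
        s=circ(X[keep],.0477)
    # cup: bright low-saturation region over the stand
    hm=np.zeros((480,640),np.uint8);cv2.fillConvexPoly(hm,hull,1)
    light=((hsv[...,1]<45)&(hsv[...,2]>np.percentile(hsv[...,2][near],30))).astype(np.uint8)
    return s,keep.sum(),len(X),wood,light
E
python3 - <<'E'
from wm import *
import pickle
P=pickle.load(open("w1.pkl","rb"));im=cv2.imread("pics/w1.png")
s,k,N,wood,light=wm(im,P,(.552,-.049))
print(s.x,k,N,np.abs(s.fun).mean())
v=im.copy()
for z,c,r,col in[(.036,s.x,.048,(0,255,0)),(.036,s.x,.023,(0,255,255))]:
    t=np.linspace(0,6.28,80);p=proj("wrist",np.c_[c[0]+r*np.cos(t),c[1]+r*np.sin(t),0*t+z],P)
    cv2.polylines(v,[np.int32(p*16)],True,col,1,shift=4)
cv2.imwrite("pics/w1c.png",np.hstack([cv2.resize(x[90:210,272:392],(400,400),interpolation=2) for x in(im,v)]))
E
```

```text
[ 0.55371345 -0.05316953] 262 372 0.0011927560442089682
```

View pics/w1c.png

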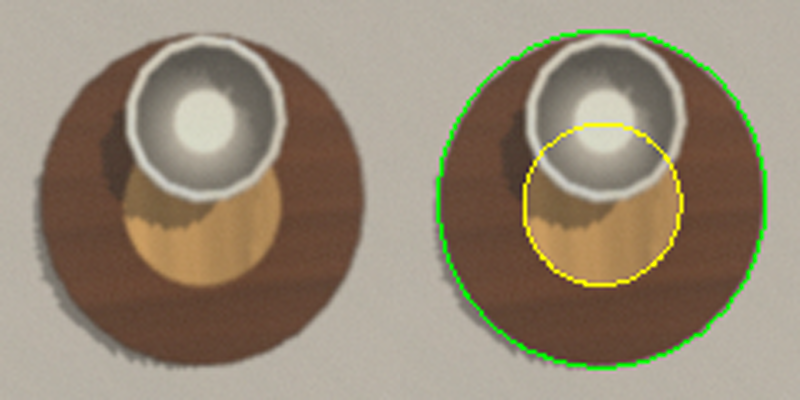

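```bash
cat > rim.py <<'E'
from wm import *
def rim(pts,P,z=.084): 
    c=circ(plane("wrist",pts,z,P)[:,:2],.020); return c.x,np.abs(c.fun).max()
E
python3 - <<'E'
from rim import *
import pickle
P=pickle.load(open("w1.pkl","rb"))
pts=[(272+x*.3-.35,90+y*.3-.35) for x,y in[(127,118),(287,118),(205,35),(205,202),(148,62),(262,60),(150,176),(265,174)]]
c,e=rim(pts,P);S=np.array([.5537,-.0532]);print(c,e,c-S,np.hypot(*(c-S)),np.degrees(np.arctan2(*(c-S)[::-1])))
for n in("side","scene"):
  v=cv2.imread(f"pics/{n}0.png");t=np.linspace(0,6.28,80)
  for X,r,z in((S,.048,.036),(c,.020,.084),(c,.022,.042)):
    cv2.polylines(v,[np.int32(proj(n,np.c_[X[0]+r*np.cos(t),X[1]+r*np.sin(t),0*t+z])*16)],True,(0,255,0),1,shift=4)
  a=(270,225) if n=="scene" else (255,215)
  cv2.imwrite(f"pics/chk_{n}.png",cv2.resize(v[a[1]:a[1]+75,a[0]:a[0]+75],(400,400),interpolation=2))
cv2.imwrite("pics/chk.png",np.hstack([cv2.imread(f"pics/chk_{n}.png") for n in("scene","side")]))
E
```

```text
[ 0.57165951 -0.03831318] 0.0007004628969981518 [0.01795951 0.01488682] 0.023327267871216657 39.65566851216785
```

View pics/chk.png

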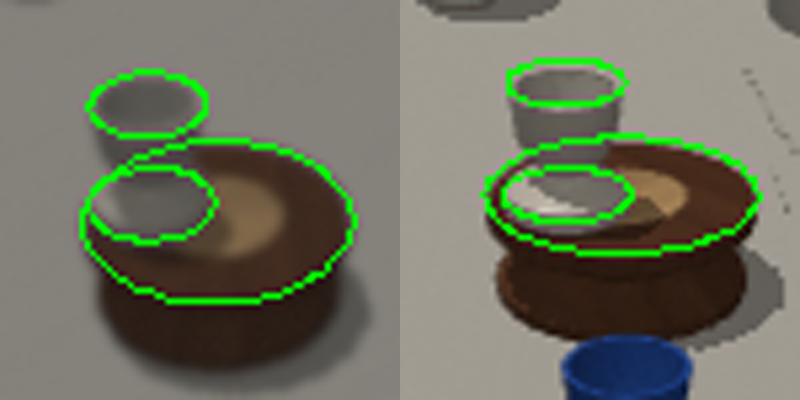

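{"api": "send_rows", "payload": {
  "steps": [
    [-0.8,0.3,0,0.03,0.0016,0,0.45],
    [0,0,1.2,0.03,0.0016,0,0.45],
    [0,0,0,0.03,0.0016,0,0.45],
    [0,0,0,0.03,0.0016,0,0.45],
    [0,0,0,0.03,0.0016,0,0.45],
    [0,0,0,0,0,0,0.45],
    [0,0,0,0,0,0.03,0.45],
    [0,0,0,0,0,0.03,0.45],
    [0,0,0,0,0,0.03,0.45],
    [0,0,0,0,0,0,0.45]
  ]
}}

```text
time: 4.2
ee_pos: [0.6292, 0.0145, 0.1337]
eef_rot: [0.939, 0.345, 0.001, -0.003]
ft_force: [-0.4, 0.4, -0.1]
width: 0.0241
```

```bash
cat > st.py <<'E'
from rim import *
s=read_state();M=Q.from_quat(s['eef_rot']).as_matrix();p=s['ee_pos']
print("t",s['time'],"p",p.round(4),"F",s['ft_force'].round(2),"w",round(s['width'],4),"q",s['joint_positions'].round(2))
print(M.round(4), "ang",np.degrees(np.arctan2(M[1,0],M[0,0])))
for nm,X in(("stand",(.5537,-.0532,.059)),("cup0",(.5717,-.0383,.059))): print(nm,"in tool",(M.T@(np.array(X)-p)).round(4))
E
python3 st.py
```

```text
t 4.2 p [0.6292 0.0145 0.1337] F [-0.44  0.42 -0.1 ] w 0.0241 q [ 0.36  0.49 -0.6   1.55  0.28  1.19 -1.15]
[[ 7.626e-01  6.469e-01 -8.000e-04]
 [ 6.469e-01 -7.626e-01  6.600e-03]
 [ 3.700e-03 -5.500e-03 -1.000e+00]] ang 40.30653701082613
stand in tool [-0.1017  0.0032  0.0743]
cup0 in tool [-0.0783  0.0035  0.0744]
```

{"api": "send_rows", "payload": {
  "steps": [
    [0,0,0,0,0.0034,0.015,0.45],
    [0,0,0,0,0,0.015,0.45],
    [0,0,0,0,0,0.015,0.45],
    [0,0,0,0,0,0.015,0.45],
    [0,0,0,0,0,0.007,0.45],
    [0,0,0,0,0,0.004,0.45],
    [0,0,0,0,0,0,0.45],
    [0,0,0,0,0,0,0.45],
    [0,0,0,0,0,0,0.45],
    [0,0,0,0,0,0,0.45]
  ]
}}

```text
time: 5.2
ee_pos: [0.6345, 0.0127, 0.0619]
eef_rot: [0.939, 0.345, 0.004, -0.002]
ft_force: [-0.8, 0.0, 0.2]
width: 0.024
```

```bash
python3 st.py; python3 - <<'E'
from h import *
f=[]
for n,a in(("side",(240,190)),("scene",(250,210))):
    im,_=camera(n);f.append(cv2.resize(im[a[1]:a[1]+100,a[0]:a[0]+100],(400,400),interpolation=2))
cv2.imwrite("pics/p1.png",np.hstack(f))
E
```

```text
t 5.2 p [0.6345 0.0127 0.0619] F [-0.75  0.02  0.19] w 0.024 q [ 0.35  0.57 -0.57  1.6   0.33  1.07 -1.18]
[[ 0.7626  0.6468  0.0051]
 [ 0.6468 -0.7626  0.0071]
 [ 0.0085 -0.0021 -1.    ]] ang 40.303052478212415
stand in tool [-0.1043 -0.002   0.002 ]
cup0 in tool [-0.0809 -0.0017  0.0022]
```

View pics/p1.png

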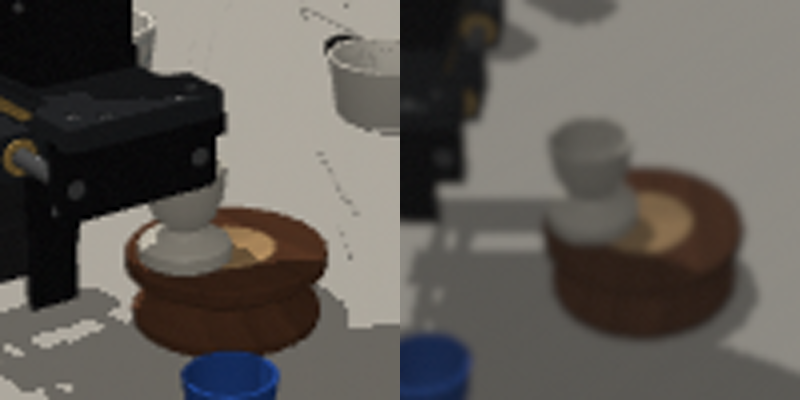

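{"api": "send_rows", "payload": {
  "steps": [
    [0.3,-0.5,0,-0.008,-0.0015,0.0015,0.45],
    [0,0,0,-0.008,0,0.001,0.45],
    [0,0,0,-0.008,0,0,0.45],
    [0,0,0,-0.008,0,0,0.45],
    [0,0,0,-0.004,0,0,0.45],
    [0,0,0,-0.002,0,0,0.45],
    [0,0,0,0,0,0,0.45],
    [0,0,0,0,0,0,0.45],
    [0,0,0,0,0,0,0.45],
    [0,0,0,0,0,0,0.45]
  ]
}}

```text
time: 6.3
ee_pos: [0.6018, -0.0134, 0.0595]
eef_rot: [0.939, 0.344, -0.002, -0.003]
ft_force: [0.3, 0.2, 0.4]
width: 0.0239
```

```bash
python3 st.py
```

```text
t 6.3 p [ 0.6018 -0.0134  0.0595] F [0.27 0.17 0.39] w 0.0239 q [ 0.41  0.52 -0.58  1.68  0.31  1.04 -1.14]
[[ 7.631e-01  6.462e-01 -5.200e-03]
 [ 6.462e-01 -7.631e-01  4.800e-03]
 [-9.000e-04 -7.000e-03 -1.000e+00]] ang 40.25915479950695
stand in tool [-0.0624 -0.0007  0.0006]
cup0 in tool [-0.039  -0.0004  0.0006]
```

{"api": "send_rows", "payload": {
  "steps": [
    [0,0,0,-0.001,0,0,0.45],
    [0,0,0,-0.001,0,0,0.45],
    [0,0,0,-0.001,0,0,0.45],
    [0,0,0,-0.001,0,0,0.45],
    [0,0,0,-0.001,0,0,0.45],
    [0,0,0,-0.001,0,0,0.45],
    [0,0,0,-0.001,0,0,0.45],
    [0,0,0,-0.001,0,0,0.45],
    [0,0,0,-0.001,0,0,0.45],
    [0,0,0,-0.001,0,0,0.45]
  ]
}}

```text
time: 7.3
ee_pos: [0.5937, -0.0198, 0.0594]
eef_rot: [0.939, 0.344, -0.002, -0.003]
ft_force: [0.4, 0.1, 0.7]
width: 0.0238
```

```bash
python3 st.py; cat > look.py <<'E'
from h import *
import sys
f=[]
for n,a in(("side",(240,190)),("scene",(250,210))):
    im,_=camera(n);f.append(cv2.resize(im[a[1]:a[1]+100,a[0]:a[0]+100],(400,400),interpolation=2))
cv2.imwrite(f"pics/{sys.argv[1]}.png",np.hstack(f))
E
python3 look.py p2
```

```text
t 7.3 p [ 0.5937 -0.0198  0.0594] F [0.42 0.11 0.74] w 0.0238 q [ 0.42  0.5  -0.58  1.7   0.31  1.04 -1.13]
[[ 7.627e-01  6.468e-01 -5.300e-03]
 [ 6.468e-01 -7.626e-01  5.200e-03]
 [-7.000e-04 -7.300e-03 -1.000e+00]] ang 40.30151715754025
stand in tool [-0.0521 -0.0004  0.0005]
cup0 in tool [-0.0287 -0.0001  0.0004]
```

View pics/p2.png

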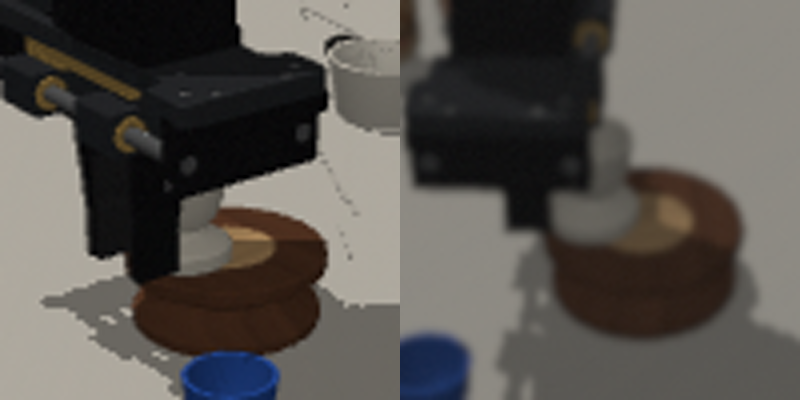

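The fingers are just about at the foot, well above the stand top, and the cup is upright. I'll push slowly, in short portions.

{"api": "send_rows", "payload": {
  "steps": [
    [0,0,0,-0.001,0,0,0.45],
    [0,0,0,-0.001,0,0,0.45],
    [0,0,0,-0.001,0,0,0.45],
    [0,0,0,-0.001,0,0,0.45],
    [0,0,0,-0.001,0,0,0.45],
    [0,0,0,-0.001,0,0,0.45],
    [0,0,0,-0.001,0,0,0.45],
    [0,0,0,-0.001,0,0,0.45],
    [0,0,0,-0.001,0,0,0.45],
    [0,0,0,-0.001,0,0,0.45]
  ]
}}

```text
time: 8.4
ee_pos: [0.586, -0.0263, 0.0598]
eef_rot: [0.939, 0.345, -0.001, -0.003]
ft_force: [1.2, 0.0, -0.8]
width: 0.0237
```

```bash
python3 st.py;python3 look.py p3
```

```text
t 8.4 p [ 0.586  -0.0263  0.0598] F [ 1.17  0.02 -0.84] w 0.0237 q [ 0.44  0.48 -0.59  1.72  0.3   1.03 -1.11]
[[ 7.624e-01  6.471e-01 -3.900e-03]
 [ 6.471e-01 -7.624e-01  5.700e-03]
 [ 7.000e-04 -6.900e-03 -1.000e+00]] ang 40.3220305849957
stand in tool [-0.042  -0.0004  0.0007]
cup0 in tool [-0.0186 -0.0001  0.0008]
```

View pics/p3.png

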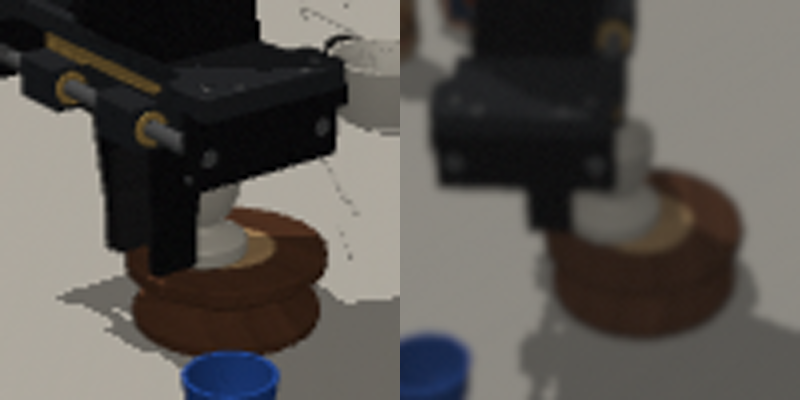

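{"api": "send_rows", "payload": {
  "steps": [
    [0,0,0,-0.001,0,0,0.45],
    [0,0,0,-0.001,0,0,0.45],
    [0,0,0,-0.001,0,0,0.45],
    [0,0,0,-0.001,0,0,0.45],
    [0,0,0,-0.001,0,0,0.45],
    [0,0,0,-0.001,0,0,0.45],
    [0,0,0,-0.001,0,0,0.45],
    [0,0,0,-0.001,0,0,0.45],
    [0,0,0,-0.001,0,0,0.45],
    [0,0,0,-0.001,0,0,0.45]
  ]
}}

```text
time: 9.5
ee_pos: [0.5777, -0.0333, 0.0598]
eef_rot: [0.939, 0.345, -0.001, -0.003]
ft_force: [0.1, 0.6, 0.1]
width: 0.0239
```

```bash
python3 st.py;python3 look.py p4
```

```text
t 9.5 p [ 0.5777 -0.0333  0.0598] F [0.13 0.58 0.05] w 0.0239 q [ 0.46  0.47 -0.59  1.75  0.29  1.02 -1.1 ]
[[ 7.624e-01  6.471e-01 -3.900e-03]
 [ 6.471e-01 -7.624e-01  5.700e-03]
 [ 7.000e-04 -6.900e-03 -1.000e+00]] ang 40.32317056251406
stand in tool [-0.0312 -0.0004  0.0007]
cup0 in tool [-0.0078 -0.0001  0.0008]
```

View pics/p4.png

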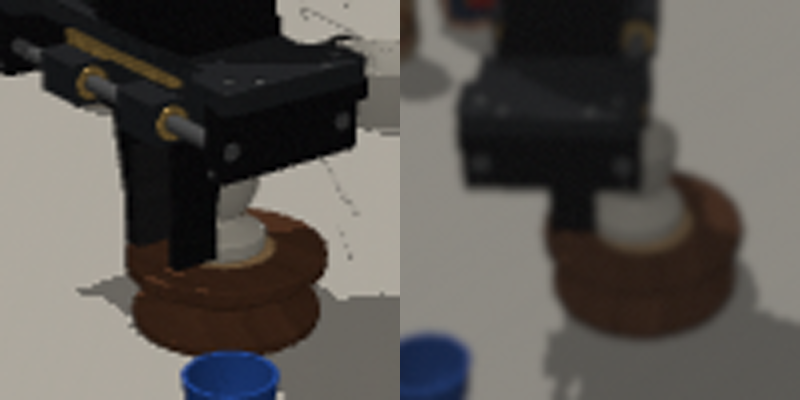

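{"api": "send_rows", "payload": {
  "steps": [
    [0,0,0,-0.001,0,0,0.45],
    [0,0,0,-0.001,0,0,0.45],
    [0,0,0,-0.0007,0,0,0.45],
    [0,0,0,0,0,0,0.45],
    [0,0,0,0.001,0,0,0.45],
    [0,0,0,0.002,0,0,0.45],
    [0,0,0,0.006,0,0,0.45],
    [0,0,0,0.012,0,0,0.45],
    [0,0,0,0.012,0,0,0.45],
    [0,0,0,0.012,0,0,0.45]
  ]
}}

```text
time: 10.6
ee_pos: [0.6117, -0.0053, 0.0596]
eef_rot: [0.939, 0.344, -0.002, -0.003]
ft_force: [0.5, 0.2, 0.8]
width: 0.0238
```

{"api": "send_rows", "payload": {
  "steps": [
    [0,0,0,0,0,0,0.45],
    [0,0,0,0,0,-0.03,0.45],
    [0,0,0,0,0,-0.035,0.45],
    [0,0,0,0,0,-0.035,0.45],
    [0,0,0,0,0,-0.035,0.45],
    [0,0,0,0,0,-0.02,0.45],
    [0,0,0,-0.03,0,0,0.45],
    [0,0,0,-0.03,0,0,0.45],
    [0,0,0,-0.035,0,0,0.45],
    [0,0,0,-0.035,0,0,0.45]
  ]
}}

```text
time: 11.6
ee_pos: [0.5143, -0.0841, 0.2194]
eef_rot: [0.937, 0.35, -0.001, -0.006]
ft_force: [0.6, -0.7, 0.4]
width: 0.0238
```

{"api": "send_rows", "payload": {
  "steps": [
    [0,0,0,-0.02,0,0,0.45],
    [0,0,0,0,0,0,0.45],
    [0,0,0,0,0,0,0.45],
    [0,0,0,0,0,0,0.45],
    [0,0,0,0,0,0,0.45],
    [0,0,0,0,0,0,0.45],
    [0,0,0,0,0,0,0.45],
    [0,0,0,0,0,0,0.45],
    [0,0,0,0,0,0,0.45],
    [0,0,0,0,0,0,0.45]
  ]
}}

```text
time: 12.6
ee_pos: [0.4981, -0.0979, 0.2193]
eef_rot: [0.937, 0.35, -0.002, -0.006]
ft_force: [-0.1, 0.2, -0.4]
width: 0.0241
```

```bash
python3 st.py;python3 - <<'E'
from wm import *
import pickle
P=camera_params("wrist");im,d=camera("wrist");cv2.imwrite("pics/w2.png",im);pickle.dump(P,open("w2.pkl","wb"))
s,k,N,wood,light=wm(im,P,(.554,-.053));print(s.x,k,N,np.abs(s.fun).mean())
v=im.copy();t=np.linspace(0,6.28,80)
for z,r,col in[(.036,.048,(0,255,0)),(.084,.020,(0,0,255))]:
    p=proj("wrist",np.c_[s.x[0]+r*np.cos(t),s.x[1]+r*np.sin(t),0*t+z],P);cv2.polylines(v,[np.int32(p*16)],True,col,1,shift=4)
c=proj("wrist",[[*s.x,.036]],P)[0].astype(int)-60;print(c)
cv2.imwrite("pics/w2c.png",np.hstack([cv2.resize(x[c[1]:c[1]+120,c[0]:c[0]+120],(400,400),interpolation=2) for x in(im,v)]))
E
```

```text
t 12.6 p [ 0.4981 -0.0979  0.2193] F [-0.13  0.18 -0.4 ] w 0.0241 q [ 0.67  0.14 -0.6   1.76  0.07  1.28 -0.81]
[[ 7.553e-01  6.553e-01 -7.300e-03]
 [ 6.554e-01 -7.552e-01  9.500e-03]
 [ 7.000e-04 -1.190e-02 -9.999e-01]] ang 40.94905505681162
stand in tool [0.0712 0.0046 0.1603]
cup0 in tool [0.0945 0.0051 0.1603]
[ 0.55352654 -0.0533452 ] 284 284 0.0011153438362688452
[267  85]
```

View pics/w2c.png

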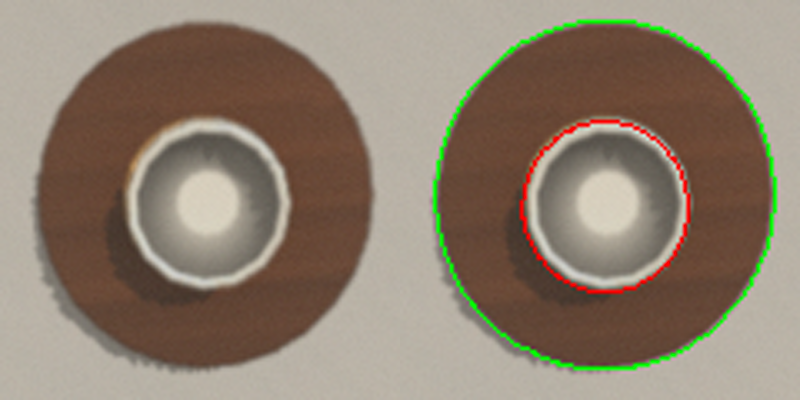

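```bash
python3 - <<'E'
from rim import *
import pickle
P=pickle.load(open("w2.pkl","rb"))
pts=[(267+x*.3-.35,85+y*.3-.35) for x,y in[(127,200),(291,200),(208,116),(208,288),(150,140),(266,140),(150,264),(267,262)]]
c,e=rim(pts,P);S=np.array([.5535,-.0533]);print(c,e,c-S,np.hypot(*(c-S)))
E
sleep 0; python3 look.py p5; python3 st.py | head -1
```

```text
[ 0.55489846 -0.05325288] 0.000318382225246501 [1.39845957e-03 4.71230761e-05] 0.001399253282399366
t 12.75 p [ 0.498  -0.098   0.2193] F [-0.34 -0.97 -0.64] w 0.0242 q [ 0.67  0.14 -0.6   1.76  0.07  1.28 -0.81]
```

View pics/p5.png

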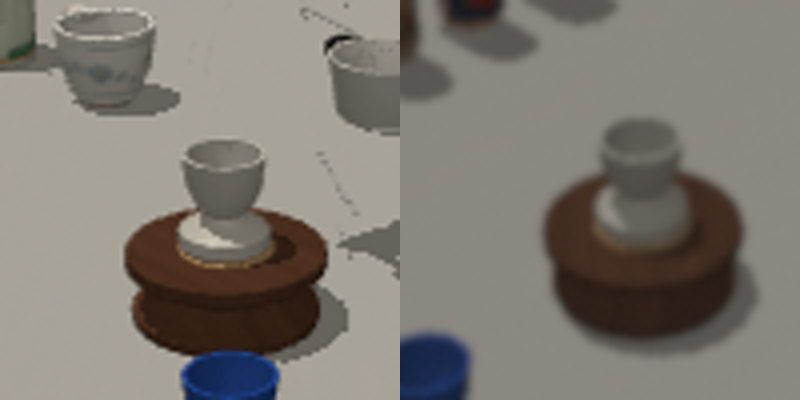

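Both outer views show the cup upright on the middle, with only a thin even rim of the light disc showing. The gripper is well clear, so I'm handing in.

```bash
python3 -c "
from bench import *
print(close_job())"
```

```text
the job is handed in; nothing more can be done
None
```

The egg cup now stands in the middle of its stand, and I handed the job in at about 12.8 s of the 58 s.

**What I did:** The cup was 23 mm off-centre. I nudged it at its foot with slow steps of about 1 mm, using two slightly open fingertips that never closed on it. I then backed off, lifted clear and looked again.

**Last checks:**
- **Position:** the wrist view, using the cup's rim and assuming it stands upright, put it about 1.4 mm from the middle (limit 7 mm).
- **Upright and alone:** the side and scene views showed it upright, with only a thin rim of the light disc visible and the gripper clear. I didn't measure the tilt.
- **Contact force:** wrist readings taken between pushes stayed under about 1.5 N. I had no reading of the force on the cup itself.
- **Things around it:** the arm's path kept clear of them. I didn't measure their positions again afterwards.

**Disagreement:** absolute positions differed between cameras by a few millimetres. The first offsets from all three cameras agreed to within 1 mm, so I worked from the wrist camera.

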